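Put the blue cell back on charge in its own spring-loaded bay

ROBOT

A 7-joint arm with a two-finger parallel gripper is mounted at the origin on the work surface. World frame = base frame: x ahead of the robot, y to its left, z up, the work surface at z = 0. Lengths are in m, angles in rad, forces in N, time in s.
With the tool pointing down it reaches from about 0.425 to 1.025 m from the base axis. Payload 9.4 kg.
Tool frame: the origin (TCP) lies at the very end of the fingers, on their centre line; the grasp point (between the pads) lies 19 mm behind it; z points along the fingers, y is the line along which they close (so a half turn about z gives the same grasp; the last joint's range is limited). The gripper opens to 93 mm and grips with 3 to 60 N. Pads are 15 mm wide; open, the fingers measure 128 mm over their backs; the gripper's body (75 mm by 188 mm) begins 65 mm behind the grasp point.
Start: joints at [1.233, 0.599, -0.003, 1.599, 0.002, 0.943, -0.08], TCP at [0.187, -0.7, 0.219] pointing down, gripper open.
Joint ranges: [-2.57, 2.57], [-0.35, 1.97], [-1.29, 1.29], [0.11, 2.56], [-1.05, 4.19], [0.11, 1.86], [-2.63, 2.63]. Speed limits (rad/s): [2.22, 2.22, 3.01, 3.01, 3.14, 3.14, 3.14].

INTERFACE

Orientations are given as a rotation vector (axis times angle).
In Python, from rig import manip, vision, job, nets gives the robot as it stands. The module is installed in compiled form; this text tells all that it offers.
- The arm moves only by the tool servo_tool, never from a script. Its argument "increments" is a list of rows, each a list of 5 numbers: the finger opening in mm, from 0 to 93, then the shift along the tool's x, y, z as a fraction of full scale, then the turn about the tool's z as a fraction of full scale. In form: [[hand, tx, ty, tz, roll], ...]. A call has 1 to 20 rows; each row shifts and turns the commanded pose from where the row before left it, along the tool's axes as they then stand; what a row does not reach is not made up. Full scale, the value 1, is 3 cm for a shift and 5 degrees for a turn. A row lasts 1/8 s, in which the tool goes at most 62.5 mm and 10.7 degrees, less where a joint would pass 70% of its speed; a pose out of reach is approached as far as the arm can. A call with a number of a shift or a turn outside -1 to 1 is refused whole. A call with a gripper value outside its range is refused whole. The fingers move at their own pace and stop on an object; "grip_force" is the grip in N (left out, the last holds). Time passes only in rows, so rows that do not move let the fingers close. It gives the time, the measured TCP pose, the force, the opening and the grip force at its end, in the units of the state.
- manip.observe(): the state, without advancing time (a new reading comes with each control period).
- vision.snapshot(name): name is "side" or "top"; returns a dict with "image" (384x512x3 uint8, red, green, blue), "z_map" (384x512 float32, m along the optical axis (not along the pixel's ray), 0 where there is no reading), "intrinsics" (3x3 intrinsics, pixels), "pose" (4x4, takes a point from camera to world coordinates). Camera axes: x right, y down, z forward; pixel columns grow to the right and rows downward; lengths in m; the calibration is good to about 2 mm. A picture is of the moment at which its call begins.
- job.finish_job(): hands the job in; it is judged then, once.
Trained networks look in a picture, given as the dict that the camera call returned (one of the last four; its "shot" number tells which), for a name from the list of things; names that differ only in an ending like _2 or _b are one class to them, and where a whole thing is asked for, a point or a joint stands for the part that bears it (a point fixed in the world has none). Each returns a list of dicts, best first, with "confidence" (0 to 1); they miss things now and then, are a little off and sometimes report something else, mostly with a low value. They report only what shows in the picture. A call takes as long as a camera call. They do not tell look-alikes from the thing itself.
- nets.recognise(thing, picture): "bbox" ([left, top, width, height] in pixels, round what is visible of it).
- nets.outline_of(thing, picture): "pixels" (384x512 bool, what is visible of it) and "bbox" ([left, top, width, height] in pixels, round what is visible of it).
- nets.place_of(thing, picture): "xy" ([column, row] in pixels: a listed point, or the origin of a listed thing).
The state is a dict: "t": time; "joints": joint angles; "dq": joint speeds; "effort": joint torques, N m; "tool_pos": TCP position; "tcp_rot": TCP orientation; "wrist_force": force on the tool from outside, world axes, zero at the start; "ft_torque": the same for the moment, N m; "finger_gap": opening from 0.0 (shut) to 1.0 (fully open); "grasp_force": force on a finger pad.
Only numpy, scipy, OpenCV 4.12 (cv2) and the standard library are available. Lean on these libraries where they do the work, as an engineer would, in place of code of your own. Each camera call takes 0.05 s, during which the arm holds its last target. There are 200 camera calls.

TASK

Put the blue rechargeable cell from the wooden tray back on charge in the charger bay with the blue label: plus end (white collar, steel button) against the fixed contact in the bay's tall head, minus end on the sprung slide, lying flat and fully down in its cradle, then let go of it. The sprung slide leaves too little room to lay it straight in, so push the slide back with the minus end, plus end raised clear of the head, and swing the plus end down. Leave the green cell in the tray, the red cell in its bay, and the mouse and glass on the desk where they are.

Things in the scene. Friction and masses are not known exactly. Their poses are not given: they have to be found in the camera images.
- cell_blue: Blue rechargeable cell, 26 mm diameter, 66 mm long, about 90 g, lying loose in one rest of the tray. Origin at the middle of its axis; its x runs to the plus end: blue can from x = -33 mm (flat steel minus end) to +31 mm, then a steel button 12 mm in diameter up to +33 mm. A white collar marks the plus end. It may be rolled about its axis; that does not matter.
- plus_blue (a point): Tip of the blue cell's plus button, 33 mm along x from the cell's origin.
- seat_blue (a point): Where the middle of the blue cell lies when home in the bay with the blue label, 57 mm above the desk. x runs along the bay, 25 degrees up from level, roughly to the robot's right, to the fixed contact face at x = +33 mm; z is square to the bay floor, which is 13 mm below along z. The cell rests on that floor. Nothing stands beside it for |x| under 14 mm, out to the next bay's cell.
- cradle_blue: Sloping bay with the blue label, fixed, 130 x 55 mm; axes as the seat, which is at z = 25 mm. The head (x = 33 to 65 mm, full width) rises 34 mm above the floor, up to 104 mm above the desk. Four ribs 7 mm high above the floor centre the cell: |x| from 14 to 24, |y| from 12.5 to 16.5 mm. Three bays (red, green, blue) stand 58 mm apart in any order.
- slide_blue (a joint): Sprung slide of the blue bay, in m: 0 free, grows as it is pushed away from the head, stops at 0.018. 20 mm wide, 17 mm high above the floor; its upright face is at x = -24 mm from the seat when free, so 57 mm is free to the head. Spring: 3 N at 0, 6 N at 0.009, 9 N at 0.018. A cell at home holds it at 0.009; friction may hold a released cell high until pressed down.
- tray: Fixed wooden tray, 124 x 174 mm, origin under its middle; floor 8 mm and rim 13 mm above the desk. Two rests along its x, at y = +31 and -31 mm, hold the blue and the green cell, plus ends to +x, axes 21 mm above the desk. Ribs 7 mm high above the floor, 12.5 to 16.5 mm either side of the axis, stand 16 to 26 mm from the rest's middle; beside the middle the floor is free.
- cell_green: Green cell of the same size as the blue one, in the other rest of the tray; leave it alone. Origin at its middle, x to its plus end.
- cell_red: Red cell of the same size, already seated on charge in the bay with the red label; leave it alone. Origin at its middle, x to its plus end.
- mouse: Black computer mouse, 108 x 60 x 32 mm, loose on the desk; leave it alone. Origin under its middle.
- tumbler: Glass tumbler, 68 mm wide, 105 mm high, loose on a cork coaster 6 mm thick; leave it alone. Origin under its middle.
There are look-alikes about, which are no part of the job. What is meant by the cell_blue is not purple, and is the smaller of those in its own colour.

How it is judged:
By the outcome, as a careful person would: the job done as asked, in the order asked, and still so for the second after the job is handed in, with the robot touching nothing.
It also fails if it takes over 64 s, if anything falls off the work surface, if the arm or the gripper's body presses on something with over 40 N, if the wrist force passes 120 N, or if a joint passes its speed limit or range.

## Working session

There is one attempt and no reset: what is moved stays moved. The work goes in short steps, Python scripts to look and compute and a tool call to move; the robot and the scene stay as the last step left them, time stands still between calls to the robot, and variables do not carry over. Pictures are saved under pics/ and viewed, at most 10 in all, crops included, and the job is handed in when it is done.

Besides the shell and the picture viewer there is one more tool, called after "Call:" as a command line: name --pt "numbers of a row" for each row, then --argument value for the rest. servo_tool: Moves the arm, as the interface text tells. Its arguments: {"type":"object","properties":{"increments":{"type":"array"},"grip_force":{"type":"number"}},"required":["increments"]}

```bash
mkdir -p pics; cat > h.py <<'E'
import numpy as np, cv2
from rig import manip, vision, job, nets
from scipy.spatial.transform import Rotation as R
def world(p,u,v,z=None):
    K=p["intrinsics"];T=p["pose"]
    u=np.asarray(u);v=np.asarray(v)
    z=p["z_map"][v.astype(int),u.astype(int)] if z is None else z
    c=np.stack([(u-K[0,2])/K[0,0]*z,(v-K[1,2])/K[1,1]*z,z],-1)
    return c@T[:3,:3].T+T[:3,3]
def save(p,n,box=None,s=1):
    im=p["image"][:,:,::-1]
    if box: im=im[box[1]:box[3],box[0]:box[2]]
    cv2.imwrite(f"pics/{n}.png",cv2.resize(im,None,fx=s,fy=s,interpolation=cv2.INTER_CUBIC))
E
python3 - <<'E'
from h import *
a=vision.snapshot("top");b=vision.snapshot("side")
save(a,"top0",s=1.5);save(b,"side0",s=1.5)
print(manip.observe())
for n,p in(("top",a),("side",b)):
    print(n,p["pose"].round(3).tolist(),p["intrinsics"].tolist())
    for t in("cell_blue","plus_blue","cradle_blue","tray","cell_green","cell_red","seat_blue"):
        for d in nets.place_of(t,p)[:4]:
            x,y=d["xy"];print(t,np.round(d["xy"],1),round(d["confidence"],2),world(p,min(x,511),min(y,383)).round(3))
E
```

```text
{'t': 0.1, 'joints': array([ 1.23327269,  0.60001624, -0.00257821,  1.60004431,  0.00178085,
        0.94290661, -0.07983363]), 'dq': array([-0.00155979, -0.00177185,  0.00073631, -0.00261008, -0.00074089,
        0.00107903, -0.00120211]), 'effort': array([ 5.15974330e-03, -7.66553378e+01,  1.50244854e+00, -2.52934742e+01,
       -5.23852184e-02,  1.36838577e-02,  6.84510223e-05]), 'tool_pos': array([ 0.18686046, -0.70005326,  0.21786867]), 'tcp_rot': array([-3.11357301e+00, -4.08431479e-01,  4.25049390e-04]), 'wrist_force': array([-0.44386079, -0.08900141,  0.11452513]), 'ft_torque': array([-0.01093746,  0.01069681,  0.04617012]), 'grasp_force': 0.0, 'finger_gap': 0.9983063751650548}
top [[-0.009, -0.995, 0.097, 0.534], [-1.0, 0.011, 0.021, 0.135], [-0.022, -0.097, -0.995, 1.055], [0.0, 0.0, 0.0, 1.0]] [[455.14882755976384, 0.0, 253.27450678638775], [0.0, 455.14882755976384, 195.81012999881628], [0.0, 0.0, 1.0]]
cell_blue [201.5 136.3] 0.96 [0.77  0.273 0.038]
cell_blue [288.  206.2] 0.88 [0.609 0.079 0.028]
cell_blue [222. 216.] 0.8 [0.588 0.227 0.035]
cell_blue [355.2 200.3] 0.29
[... 651 characters left out ...]
8.92080202605314, 194.29941788623918], [0.0, 0.0, 1.0]]
cell_blue [240.  220.9] 0.81 [0.607 0.07  0.02 ]
cell_blue [221.6 186.5] 0.75 [0.584 0.222 0.03 ]
cell_blue [286.3 169.4] 0.66 [0.768 0.273 0.033]
plus_blue [274.7 170.9] 0.61 [0.741 0.299 0.018]
plus_blue [225.  193.4] 0.57 [0.589 0.195 0.024]
plus_blue [254.1 219.4] 0.54 [0.639 0.062 0.025]
cradle_blue [256.4 249.6] 0.84 [ 0.609 -0.125  0.082]
cradle_blue [224.6 189.7] 0.53 [0.589 0.201 0.032]
tray [213.9 194.4] 0.62 [0.563 0.229 0.005]
cell_green [226.9 197. ] 0.71 [0.593 0.198 0.011]
cell_green [200.4 192.5] 0.46 [0.527 0.198 0.033]
cell_red [231.9 243.8] 0.58 [ 0.562 -0.124  0.102]
seat_blue [254.3 240. ] 0.7 [ 0.607 -0.115  0.098]
```

View pics/top0.png

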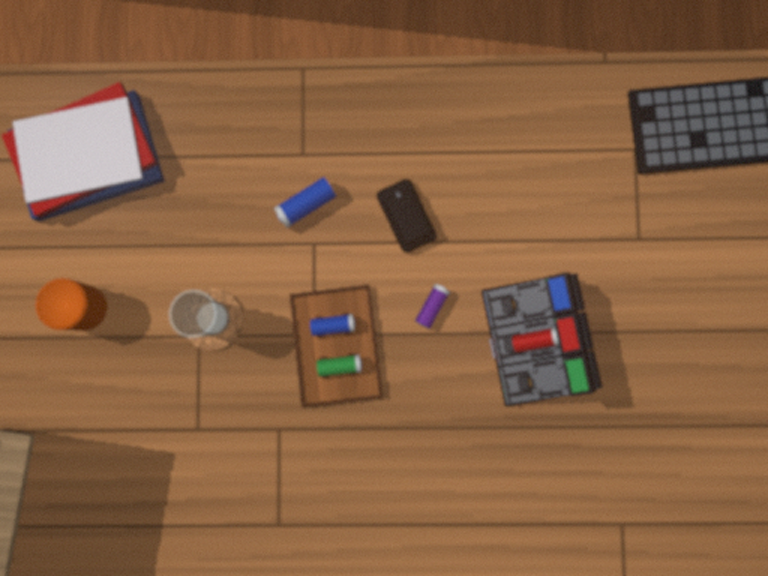

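View pics/side0.png

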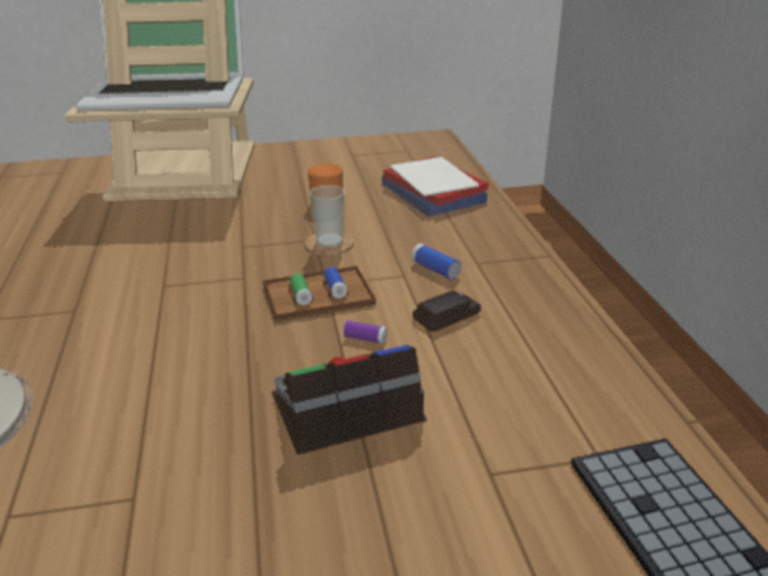

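The top picture shows the cells as follows (512-wide pixels):
- Blue cell in the tray at (222,216).
- A larger blue cell loose on the desk at (201,136).
- A purple cell at (288,206).

The one meant is in the tray: it is blue, smaller, and lies beside the green cell. The blue label is at (372,195), on the far bay next to the red one. I'll confirm with a crop and measure.

```bash
cat > m.py <<'E'
from h import *
def axis(p,name,near,zc):
    """centre (xy) and heading of a cell from its outline: pixels intersected with plane z"""
    d=min(nets.outline_of(name,p),key=lambda d:np.hypot(*(np.argwhere(d["pixels"]).mean(0)[::-1]-near)))
    v,u=np.nonzero(d["pixels"]); w=world(p,u,v); ok=(w[:,2]>.012)
    w=w[ok]; box=cv2.minAreaRect((w[:,:2]*1000).astype(np.float32))
    c=w.mean(0); U,S,V=np.linalg.svd(w-c,full_matrices=False); a=V[0]*(1 if V[0][1]<0 else -1)
    t=(w-c)@a
    return dict(mean=c.round(4),axis=a.round(3),ext=(np.percentile(t,[1,99])*1000).round(1),head=np.degrees(np.arctan2(a[1],a[0])).round(1),tilt=np.degrees(np.arcsin(a[2])).round(1),box=[np.round(b,1) for b in box],top=np.percentile(w[:,2],95).round(4))
E
python3 - <<'E'
from m import *
p=vision.snapshot("top");save(p,"crop1",(180,110,410,280),3.4)
for n,q in(("cell_blue",(222,216)),("cell_green",(225,243)),("cell_red",(356,226)),("cell_blue",(201,136))): print(n,axis(p,n,q,0))
hsv=cv2.cvtColor(p["image"],cv2.COLOR_RGB2HSV)
# labels
for n,(lo,hi) in dict(blue=(105,125),green=(50,80)).items():
    m=(hsv[...,0]>=lo)&(hsv[...,0]<=hi)&(hsv[...,1]>130); m[:,:355]=0;m[:180]=0;m[270:]=0;m[:,410:]=0
    v,u=np.nonzero(m);w=world(p,u,v);print(n,len(u),u.mean(),v.mean(),np.median(w,0).round(4),w.mean(0).round(4))
for t in("seat_blue","cradle_blue"):
    for d in nets.place_of(t,p): print(t,d)
E
```

```text
cell_blue {'mean': array([0.5879, 0.2277, 0.0378]), 'axis': array([-0.053, -0.093,  0.994]), 'ext': array([-21. ,   2.4]), 'head': np.float64(-119.7), 'tilt': np.float64(83.9), 'box': [array([576.8, 193.9]), array([138.2,  46.4]), np.float64(72.1)], 'top': np.float64(0.037)}
cell_green {'mean': array([0.5275, 0.2195, 0.0422]), 'axis': array([ 0.006, -0.087,  0.996]), 'ext': array([-20.2,   0.1]), 'head': np.float64(-85.7), 'tilt': np.float64(85.0), 'box': [array([530.7, 193.9]), array([ 25.7, 117.1]), np.float64(7.1)], 'top': np.float64(0.0375)}
cell_red {'mean': array([ 0.5615, -0.0655,  0.0762]), 'axis': array([ 0.026, -0.194, -0.981]), 'ext': array([-3.8, 28.4]), 'head': np.float64(-82.2), 'tilt': np.float64(-78.7), 'box': [array([547. ,  20.1]), array([ 27.2, 231.6]), np.float64(9.6)], 'top': np.float64(0.081)}
cell_blue {'mean': array([0.7759, 0.2703, 0.0334]), 'axis': array([ 0.529, -0.849,  0.006]), 'ext': array([-45.6,  44.8]), 'head': np.float64(-58.1), 'tilt': np.float64(0.4), 'box': [array([778.3, 272.5]), array([36.7, 93. ]), np.float64(32.2)], 'top': np.float64(0.0393)}
blue 227 372.3964757709251 195.3920704845815 [ 0.6253 -0.0946  0.0992] [ 0.6248 -0.0947  0.0992]
green 209 384.3444976076555 249.99521531100478 [ 0.5108 -0.115   0.0994] [ 0.5109 -0.1142  0.104 ]
seat_blue {'xy': [352.8, 205.8], 'confidence': 0.77}
cradle_blue {'xy': [354.7, 200.2], 'confidence': 0.65}
cradle_blue {'xy': [357.5, 226.5], 'confidence': 0.36}
```

View pics/crop1.png

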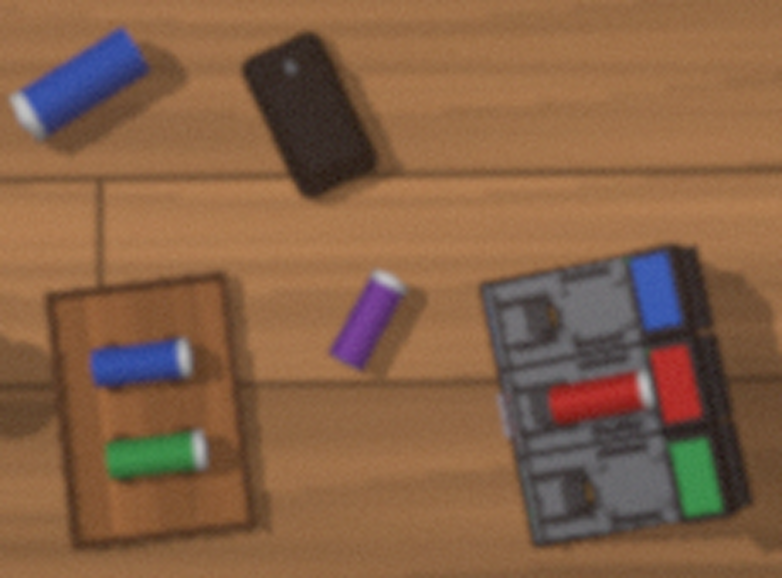

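The crop confirms it. The tray blue cell at (222,216) has its white collar to the right and is smaller than the loose blue one. The blue bay is the far (upper) one, with its slide at about (338,204) and its head to the right. Next, cleaner plane-based fits.

```bash
cat >> m.py <<'E'
def ray_plane(p,uv,p0,n):
    K=p["intrinsics"];T=p["pose"];uv=np.asarray(uv,float).reshape(-1,2)
    d=np.c_[(uv[:,0]-K[0,2])/K[0,0],(uv[:,1]-K[1,2])/K[1,1],np.ones(len(uv))]@T[:3,:3].T;o=T[:3,3]
    return o+d*(((p0-o)@n)/(d@n))[:,None]
def fit(p,name,near,p0,n):
    d=min(nets.outline_of(name,p),key=lambda d:np.hypot(*(np.argwhere(d["pixels"]).mean(0)[::-1]-near)))
    k,l,s,_=cv2.connectedComponentsWithStats(d["pixels"].astype(np.uint8)); m=l==1+np.argmax(s[1:,4])
    uv=np.argwhere(m)[:,::-1]; w=ray_plane(p,uv,np.asarray(p0),np.asarray(n)); c=w.mean(0)
    a=np.linalg.svd(w-c,full_matrices=False)[2][0]; a*=-np.sign(a[1]); t=(w-c)@a; q=np.percentile(t,[.5,99.5])
    return (c+a*q.mean()).round(4),np.degrees(np.arctan2(a[1],a[0])).round(1),(q*1e3).round(1)
E
python3 - <<'E'
from m import *
h=np.array([.174,-.985,0]); n=-.4226*h+np.array([0,0,.9063])
for cam in("top","side"):
    p=vision.snapshot(cam); 
    near={"top":[(222,216),(225,243),(356,226)],"side":[(222,187),(200,192),(232,242)]}[cam]
    for nm,q in zip(("cell_blue","cell_green"),near): print(cam,nm,fit(p,nm,q,[0,0,.021+(.004 if cam=="top" else .006)],[0,0,1]))
    if cam=="top":print("red",fit(p,"cell_red",near[2],np.array([.562,-.07,.057])+n*.004,n))
    for d in nets.outline_of("tray",p)[:1]:
        v,u=np.nonzero(d["pixels"]);print("tray",cv2.minAreaRect((ray_plane(p,np.c_[u,v],np.array([0,0,.013]),np.array([0,0,1.]))[:,:2]*1000).astype(np.float32)))
s=manip.observe();print(R.from_rotvec(s["tcp_rot"]).as_matrix().round(3))
E
```

```text
top cell_blue (array([0.5885, 0.2294, 0.025 ]), np.float64(-80.6), array([-30.9,  31.8]))
top cell_green (array([0.5885, 0.2293, 0.025 ]), np.float64(-83.5), array([-33.2,  33.3]))
red (array([ 0.5626, -0.0667,  0.0599]), np.float64(-79.8), array([-32. ,  32.2]))
tray ((557.934814453125, 225.66807556152344), (173.07308959960938, 124.19046020507812), 6.291423320770264)
side cell_blue (array([0.5875, 0.2181, 0.027 ]), np.float64(-86.6), array([-51.1,  48.6]))
side cell_green (array([0.5265, 0.2117, 0.027 ]), np.float64(-85.1), array([-54.2,  49.6]))
tray ((556.7814331054688, 215.46331787109375), (176.65219116210938, 144.44403076171875), 6.181378364562988)
[[ 0.966  0.258 -0.   ]
 [ 0.258 -0.966  0.   ]
 [-0.    -0.    -1.   ]]
```

Call:
servo_tool --pt "93 0.95 -0.94 0 0" --pt "93 0.95 -0.94 0 0" --pt "93 0.95 -0.94 0 0" --pt "93 0.95 -0.94 0 0" --pt "93 0.95 -0.94 0 0" --pt "93 0.95 -0.94 0 0" --pt "93 0.95 -0.94 0 0" --pt "93 0.95 -0.94 0 0" --pt "93 0.95 -0.94 0 0" --pt "93 0.95 -0.94 0 0" --pt "93 0.95 -0.94 0 0" --pt "93 0.95 -0.94 0 0" --pt "93 0.95 -0.94 0 0" --grip_force 10

```text
t: 3.22
tool_pos: [0.4511, -0.2497, 0.2189]
tcp_rot: [3.115, 0.408, 0.001]
wrist_force: [0.8, -0.2, 0.2]
finger_gap: 0.998
grasp_force: 0.0
```

Call:
servo_tool --pt "60 0.573 -0.95 0 -1" --pt "45 0.5 -1 0 -1" --pt "45 0.41 -1 0 -1" --pt "45 0.32 -1 0 -1" --pt "45 0.24 -1 0 -1" --pt "45 0.14 -1 0 -1" --pt "45 0.05 -1 0 -1" --pt "45 -0.05 -1 0 -1"

```text
t: 4.22
tool_pos: [0.3827, -0.0262, 0.2187]
tcp_rot: [2.783, 1.457, 0.0]
wrist_force: [-1.0, 0.3, 0.3]
finger_gap: 0.483
grasp_force: 0.0
```

```bash
cat > pl.py <<'E'
from h import *
import math
def rows(target,head,n,hand,dec=2,start=None):
    s=manip.observe(); Rm=R.from_rotvec(s["tcp_rot"]).as_matrix(); p=np.array(s["tool_pos"]) if start is None else np.array(start)
    h=math.degrees(math.atan2(Rm[1,0],Rm[0,0])); out=[]
    t=np.array(target); 
    for i in range(n):
        a=math.radians(h); d=(t-p)/(n-i)
        loc=[d[0]*math.cos(a)+d[1]*math.sin(a), d[0]*math.sin(a)-d[1]*math.cos(a), -d[2]]
        f=[round(x/.03,dec) for x in loc]; r=round(-((head-h)/(n-i))/5,dec)
        out.append([hand]+f+[r])
        l=np.array(f)*.03
        p=p+np.array([l[0]*math.cos(a)+l[1]*math.sin(a), l[0]*math.sin(a)-l[1]*math.cos(a), -l[2]]); h-=r*5
    print(str(out)); return out
E
python3 - <<'E'
from pl import *
print(manip.observe()["tool_pos"])
rows([.5887,.2293,.17],96.3,11,45)
E
```

```text
[ 0.38269447 -0.02622216  0.21865781]
[[45, np.float64(0.99), np.float64(0.07), np.float64(0.15), -0.75], [45, np.float64(0.99), np.float64(0.14), np.float64(0.15), -0.75], [45, np.float64(0.97), np.float64(0.2), np.float64(0.15), -0.75], [45, np.float64(0.96), np.float64(0.26), np.float64(0.15), -0.74], [45, np.float64(0.94), np.float64(0.33), np.float64(0.15), -0.75], [45, np.float64(0.92), np.float64(0.39), np.float64(0.15), -0.74], [45, np.float64(0.89), np.float64(0.44), np.float64(0.14), -0.75], [45, np.float64(0.86), np.float64(0.5), np.float64(0.15), -0.74], [45, np.float64(0.82), np.float64(0.56), np.float64(0.14), -0.75], [45, np.float64(0.79), np.float64(0.61), np.float64(0.15), -0.74], [45, np.float64(0.74), np.float64(0.65), np.float64(0.14), -0.75]]
```

Call:
servo_tool --pt "45 0.99 0.07 0.15 -0.75" --pt "45 0.99 0.14 0.15 -0.75" --pt "45 0.97 0.2 0.15 -0.75" --pt "45 0.96 0.26 0.15 -0.74" --pt "45 0.94 0.33 0.15 -0.75" --pt "45 0.92 0.39 0.15 -0.74" --pt "45 0.89 0.44 0.14 -0.75" --pt "45 0.86 0.5 0.15 -0.74" --pt "45 0.82 0.56 0.14 -0.75" --pt "45 0.79 0.61 0.15 -0.74" --pt "45 0.74 0.65 0.14 -0.75" --pt "45 0 0 0 0"

```text
t: 5.72
tool_pos: [0.591, 0.2289, 0.1695]
tcp_rot: [-2.097, -2.337, -0.001]
wrist_force: [0.4, -0.1, -0.7]
finger_gap: 0.482
grasp_force: 0.0
```

Call:
servo_tool --pt "45 0 -0.07 0.9 0" --pt "45 0 0 0.95 0" --pt "45 0 0 0.95 0" --pt "45 0 0 0.9 0" --pt "45 0 0 0.85 0" --pt "45 0 0 0.6 0" --pt "45 0 0 0.08 0" --pt "20 0 0 0 0" --pt "20 0 0 0 0" --pt "20 0 0 0 0" --pt "20 0 0 0 0" --grip_force 12

```text
t: 7.1
tool_pos: [0.5896, 0.2268, 0.0139]
tcp_rot: [2.102, 2.334, 0.001]
wrist_force: [-1.0, -0.2, 6.4]
finger_gap: 0.276
grasp_force: 12.0
```

Call:
servo_tool --pt "20 0 0 -0.3 0" --pt "20 0 0 -0.8 0" --pt "20 0 0 -1 0" --pt "20 0 0 -1 0" --pt "20 0 0 -1 0" --pt "20 0 0 -1 0" --pt "20 0 0 0 0"

```text
t: 7.98
tool_pos: [0.5903, 0.2271, 0.1687]
tcp_rot: [2.101, 2.333, 0.006]
wrist_force: [-0.0, 0.2, -2.1]
finger_gap: 0.273
grasp_force: 12.0
```

```bash
python3 - <<'E'
from m import *
from pl import rows
s=manip.observe();print({k:np.round(s[k],4) for k in("t","tool_pos","wrist_force","finger_gap","grasp_force")})
p=vision.snapshot("side");save(p,"grip",(170,110,310,215),5)
p=vision.snapshot("top")
for d in nets.place_of("plus_blue",p)[:4]+nets.place_of("cell_blue",p)[:4]: print(d, ray_plane(p,d["xy"],np.array([0,0,s["tool_pos"][2]+.009]),np.array([0,0,1.])).round(4))
E
```

```text
{'t': np.float64(7.975), 'tool_pos': array([0.5903, 0.2271, 0.1687]), 'wrist_force': array([-0.0495,  0.2067, -2.1146]), 'finger_gap': np.float64(0.273), 'grasp_force': np.float64(11.9974)}
{'xy': [182.3, 146.2], 'confidence': 0.94} [[0.7183 0.2922 0.1777]]
{'xy': [294.3, 191.3], 'confidence': 0.51} [[0.6269 0.0742 0.1777]]
{'xy': [202.9, 136.8], 'confidence': 0.95} [[0.7366 0.2516 0.1777]]
{'xy': [289.6, 205.2], 'confidence': 0.55} [[0.6    0.0837 0.1777]]
{'xy': [141.9, 211.6], 'confidence': 0.42} [[0.5905 0.37   0.1777]]
```

View pics/grip.png

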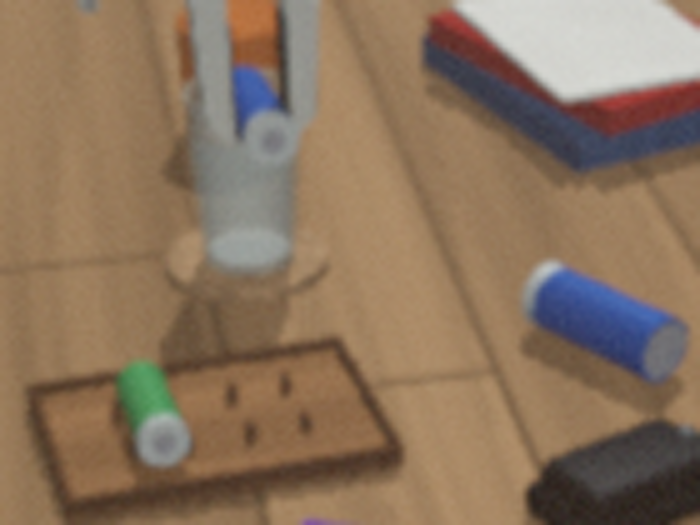

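The cell is gripped level at crop (268,137), with the green cell still in the tray. I'll move it over the blue bay, keeping it level.

```bash
python3 - <<'E'
from pl import *
h=np.array([.1736,-.9848]);S=np.array([.6197,-.059])
print([[float(x) for x in r] for r in rows([*(S+h*.001),.135],100,12,20)])
E
```

```text
[[20, np.float64(-0.8), np.float64(0.0), np.float64(0.08), -0.07], [20, np.float64(-0.8), np.float64(-0.0), np.float64(0.08), -0.07], [20, np.float64(-0.8), np.float64(-0.01), np.float64(0.08), -0.07], [20, np.float64(-0.8), np.float64(-0.01), np.float64(0.08), -0.07], [20, np.float64(-0.8), np.float64(-0.02), np.float64(0.09), -0.07], [20, np.float64(-0.8), np.float64(-0.02), np.float64(0.08), -0.06], [20, np.float64(-0.8), np.float64(-0.02), np.float64(0.09), -0.07], [20, np.float64(-0.8), np.float64(-0.03), np.float64(0.08), -0.06], [20, np.float64(-0.8), np.float64(-0.03), np.float64(0.09), -0.07], [20, np.float64(-0.8), np.float64(-0.04), np.float64(0.08), -0.06], [20, np.float64(-0.79), np.float64(-0.04), np.float64(0.09), -0.07], [20, np.float64(-0.8), np.float64(-0.05), np.float64(0.08), -0.06]]
[[20.0, -0.8, 0.0, 0.08, -0.07], [20.0, -0.8, -0.0, 0.08, -0.07], [20.0, -0.8, -0.01, 0.08, -0.07], [20.0, -0.8, -0.01, 0.08, -0.07], [20.0, -0.8, -0.02, 0.09, -0.07], [20.0, -0.8, -0.02, 0.08, -0.06], [20.0, -0.8, -0.02, 0.09, -0.07], [20.0, -0.8, -0.03, 0.08, -0.06], [20.0, -0.8, -0.03, 0.09, -0.07], [20.0, -0.8, -0.04, 0.08, -0.06], [20.0, -0.79, -0.04, 0.09, -0.07], [20.0, -0.8, -0.05, 0.08, -0.06]]
```

Call:
servo_tool --pt "20 -0.8 0 0.08 -0.07" --pt "20 -0.8 0 0.08 -0.07" --pt "20 -0.8 -0.01 0.08 -0.07" --pt "20 -0.8 -0.01 0.08 -0.07" --pt "20 -0.8 -0.02 0.09 -0.07" --pt "20 -0.8 -0.02 0.08 -0.06" --pt "20 -0.8 -0.02 0.09 -0.07" --pt "20 -0.8 -0.03 0.08 -0.06" --pt "20 -0.8 -0.03 0.09 -0.07" --pt "20 -0.8 -0.04 0.08 -0.06" --pt "20 -0.79 -0.04 0.09 -0.07" --pt "20 -0.8 -0.05 0.08 -0.06" --pt "20 0 0 0 0" --pt "20 0 0 0 0"

```text
t: 9.93
tool_pos: [0.6202, -0.0585, 0.1355]
tcp_rot: [-2.018, -2.406, -0.0]
wrist_force: [0.2, -0.5, -0.4]
finger_gap: 0.274
grasp_force: 12.0
```

```bash
cat > loc.py <<'E'
from m import *
S=np.array([.6197,-.059,.057]);h=np.array([.1736,-.9848,0]);Y=np.array([.9848,.1736,0])
def st():
    s=manip.observe();d=s["tool_pos"]-S
    print("t %.2f"%s["t"],"tcp h,y,z mm",(np.array([d@h,d@Y,s["tool_pos"][2]])*1e3).round(1),"head",np.degrees(2*np.arctan2(s["tcp_rot"][1],s["tcp_rot"][0])).round(1),"F",s["wrist_force"].round(1),"Fh %.1f"%(s["wrist_force"]@h),"gap %.1f"%(s["finger_gap"]*93),"grip %.1f"%s["grasp_force"])
    return s
def uv(p,w):
    T=p["pose"];c=T[:3,:3].T@(np.asarray(w)-T[:3,3]);q=p["intrinsics"]@c;return (q[:2]/q[2]).round(1)
def cells(p,zpl):
    """intersect net points with the vertical plane through bay axis -> h,z mm"""
    for nm in("plus_blue","cell_blue"):
        for d in nets.place_of(nm,p)[:4]:
            w=ray_plane(p,d["xy"],S,Y)[0]; 
            if np.hypot(*(np.array(d["xy"])-uv(p,S)))<60: print(nm,np.round(d["xy"],1),round(d["confidence"],2),"h,z",((w-S)@h*1e3).round(1),(w[2]*1e3).round(1))
E
python3 - <<'E'
from loc import *
st()
for c in("top","side"):
    p=vision.snapshot(c);print(c,uv(p,S));cells(p,0)
    if c=="side":save(p,"hov",(195,160,325,260),6)
E
```

```text
t 9.93 tcp h,y,z mm [ -0.4   0.6 135.5] head -260.0 F [ 0.2 -0.5 -0.4] Fh 0.5 gap 25.5 grip 12.0
top [351.5 199.8]
plus_blue [297.2 188.9] 0.84 h,z -156.4 526.4
cell_blue [355.6 193.7] 0.66 h,z -28.2 239.0
side [255.4 239.4]
plus_blue [262.4 212.3] 0.77 h,z 41.1 148.5
plus_blue [252. 221.] 0.75 h,z -18.7 91.2
cell_blue [255.8 204.7] 0.75 h,z 5.4 145.0
```

View pics/hov.png

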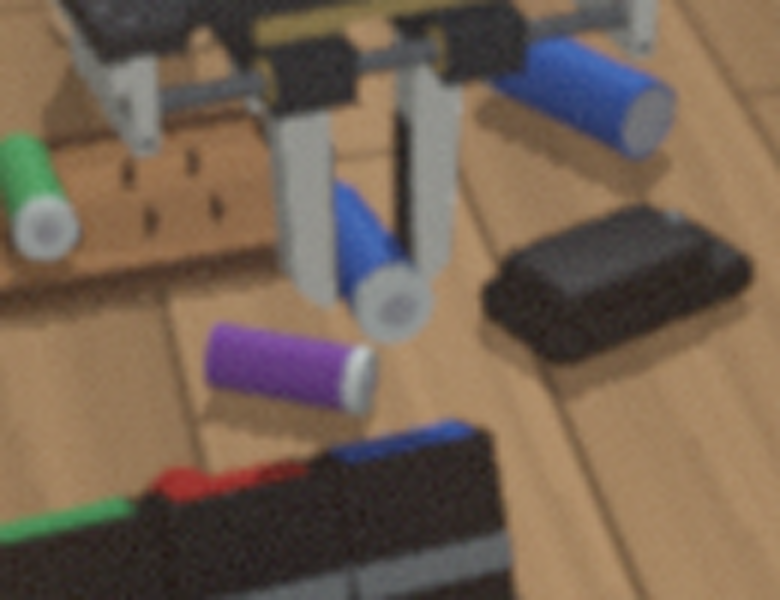

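The cell is held level over the head, with its plus end at crop (395,305) above the blue label. I'll lower it so the head's edge tips the plus end up.

Call:
servo_tool --pt "20 0 0 0.6 0" --pt "20 0 0 0.6 0" --pt "20 0 0 0.1 0" --pt "20 0 0 0.1 0" --pt "20 0 0 0.1 0" --pt "20 0 0 0.1 0" --pt "20 0 0 0.1 0" --pt "20 0 0 0.1 0" --pt "20 0 0 0 0"

```text
t: 11.35
tool_pos: [0.6208, -0.0597, 0.0819]
tcp_rot: [2.019, 2.406, 0.0]
wrist_force: [-0.4, 1.4, 0.4]
finger_gap: 0.275
grasp_force: 12.0
```

```bash
python3 - <<'E'
from loc import *
st()
p=vision.snapshot("side");cells(p,0)
E
```

```text
t 11.35 tcp h,y,z mm [ 0.9  0.9 81.9] head 100.0 F [-0.4  1.4  0.4] Fh -1.5 gap 25.5 grip 12.0
plus_blue [262.1 230.6] 0.69 h,z 38.8 104.4
cell_blue [256.3 226.9] 0.65 h,z 6.4 92.5
cell_blue [243.6 219.6] 0.59 h,z -73.0 61.0
```

Call:
servo_tool --pt "20 0 0 0.1 0" --pt "20 0 0 0.1 0" --pt "20 0 0 0.1 0" --pt "20 0 0 0 0"

```text
t: 12.0
tool_pos: [0.6206, -0.0591, 0.0727]
tcp_rot: [-2.019, -2.407, -0.0]
wrist_force: [-0.2, 2.0, 0.8]
finger_gap: 0.276
grasp_force: 12.0
```

```bash
python3 - <<'E'
from loc import *
st()
p=vision.snapshot("side");cells(p,0);save(p,"tilt",(195,180,325,280),6)
E
```

```text
t 12.00 tcp h,y,z mm [ 0.3  0.9 72.7] head -260.0 F [-0.2  2.   0.8] Fh -2.0 gap 25.7 grip 12.0
plus_blue [260.5 224.6] 0.57 h,z 30.3 113.3
plus_blue [254.6 223.5] 0.53 h,z -3.3 94.7
cell_blue [257.9 230.8] 0.52 h,z 15.3 88.7
cell_blue [242.9 223.6] 0.47 h,z -78.7 46.8
```

View pics/tilt.png

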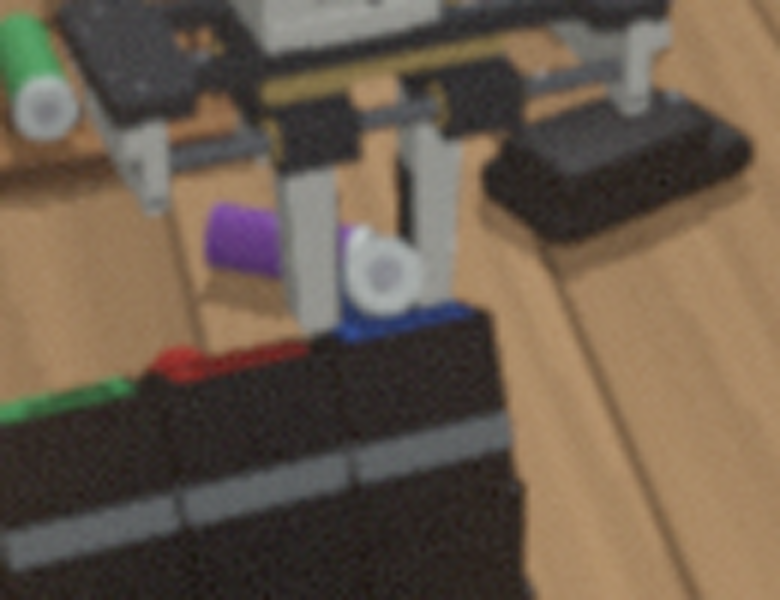

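The plus end (button at crop (385,272)) now stands about 50° up on the head's edge. I'll firm the grip, pull back against the slide and go down past the head's edge.

Call:
servo_tool --pt "20 0 0 0 0" --pt "20 0 -0.02 -0.1 0" --pt "20 0.17 0 0 0" --pt "20 0.17 0 0.1 0" --pt "20 0 0 0.1 0" --pt "20 0 0 0.1 0" --pt "20 0 0 0.1 0" --pt "20 0 0 0 0" --grip_force 30

```text
t: 13.15
tool_pos: [0.6194, -0.05, 0.0648]
tcp_rot: [2.018, 2.404, 0.001]
wrist_force: [-0.1, -3.8, 8.0]
finger_gap: 0.273
grasp_force: 30.0
```

```bash
python3 - <<'E'
from loc import *
st()
p=vision.snapshot("side");cells(p,0);q=vision.snapshot("top")
im=np.hstack([cv2.resize(p["image"][195:285,200:310],None,fx=3.6,fy=3.6,interpolation=2),cv2.resize(q["image"][160:250,310:420],None,fx=3.6,fy=3.6,interpolation=2)])
cv2.imwrite("pics/push.png",im[:,:,::-1]); print(im.shape)
E
```

```text
t 13.15 tcp h,y,z mm [-8.9  1.2 64.8] head 100.0 F [-0.1 -3.8  8. ] Fh 3.8 gap 25.4 grip 30.0
plus_blue [256.4 229.5] 0.6 h,z 6.7 86.3
plus_blue [255.1 222.7] 0.49 h,z -0.3 98.5
cell_blue [242.3 219.5] 0.74 h,z -82.0 55.6
cell_blue [253.7 231.6] 0.54 h,z -9.6 70.4
cell_blue [214.4 198. ] 0.43 h,z -312.2 -18.2
(324, 792, 3)
```

View pics/push.png

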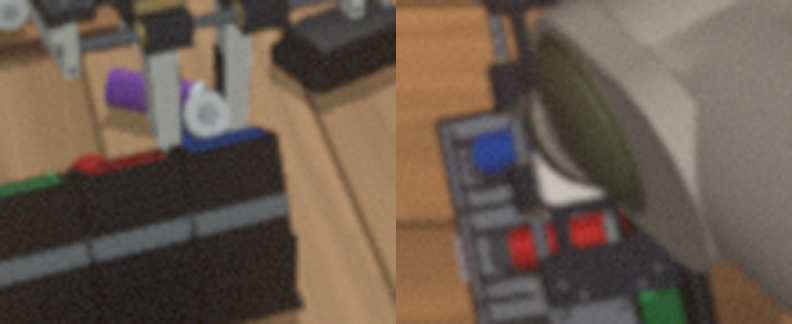

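The minus end shows at right-crop (495,152) against the slide, and the wrist feels about 4 N of spring force. The plus end is just past the head edge at left-crop (208,112). I'll swing it down in part.

Call:
servo_tool --pt "20 0 -0.02 0.08 0" --pt "20 0 0 0.08 0" --pt "20 -0.05 0 0.08 0" --pt "20 -0.06 0 0.07 0" --pt "20 0 0 0 0" --grip_force 22

```text
t: 13.98
tool_pos: [0.6196, -0.054, 0.0555]
tcp_rot: [2.019, 2.403, 0.001]
wrist_force: [1.9, -5.0, 5.9]
finger_gap: 0.273
grasp_force: 22.0
```

```bash
python3 - <<'E'
from loc import *
st()
p=vision.snapshot("side");cells(p,0);q=vision.snapshot("top")
im=np.hstack([cv2.resize(p["image"][195:285,200:310],None,fx=3.6,fy=3.6,interpolation=2),cv2.resize(q["image"][180:225,320:375],None,fx=7.2,fy=7.2,interpolation=2)])
cv2.imwrite("pics/swing.png",im[:,:,::-1])
E
```

```text
t 13.97 tcp h,y,z mm [-5.   0.7 55.5] head 99.9 F [ 1.9 -5.   5.9] Fh 5.3 gap 25.4 grip 22.0
plus_blue [260.5 233. ] 0.63 h,z 29.9 92.8
plus_blue [253.1 223.7] 0.49 h,z -12.3 88.5
cell_blue [241.  218.8] 0.55 h,z -91.0 51.9
cell_blue [253.3 233.8] 0.45 h,z -12.3 63.0
```

View pics/swing.png

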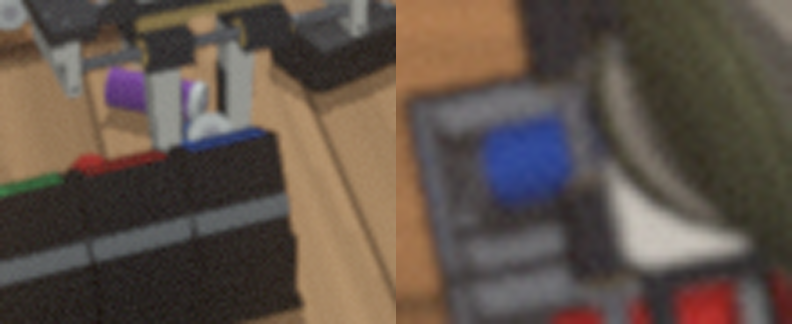

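The plus end has sunk behind the head's edge (left-crop (210,125)), and the slide's dark block shows left of the blue end (right-crop (465,170)). I'll continue down.

Call:
servo_tool --pt "20 -0.06 -0.02 0.06 0" --pt "20 -0.06 0 0.06 0" --pt "20 -0.05 0 0.06 0" --pt "20 -0.03 0 0.04 0" --pt "20 0 0 0 0"

```text
t: 14.8
tool_pos: [0.6199, -0.0599, 0.0487]
tcp_rot: [2.019, 2.404, 0.001]
wrist_force: [1.6, -4.3, 5.3]
finger_gap: 0.274
grasp_force: 22.0
```

```bash
python3 - <<'E'
from loc import *
st()
E
```

```text
t 14.80 tcp h,y,z mm [ 0.9  0.1 48.7] head 99.9 F [ 1.6 -4.3  5.3] Fh 4.5 gap 25.5 grip 22.0
```

Call:
servo_tool --pt "28 0 0 0 0" --pt "32 0 0 0 0" --pt "38 0 0 0 0" --pt "38 0 0 0 0" --pt "38 0 0 -0.3 0" --pt "38 0 0 -0.8 0" --pt "38 0 0 -1 0" --pt "38 0 0 -1 0" --pt "38 1 0 -1 0" --pt "38 1 0 -1 0" --pt "38 1 0 0 0" --pt "38 1 0 0 0" --pt "0 1 0 0 0" --pt "0 0 0 0 0"

```text
t: 16.55
tool_pos: [0.5921, 0.0916, 0.2021]
tcp_rot: [-2.014, -2.41, -0.002]
wrist_force: [0.7, -0.5, -0.3]
finger_gap: 0.241
grasp_force: 0.0
```

```bash
python3 - <<'E'
from loc import *
st()
p=vision.snapshot("side");q=vision.snapshot("top")
im=np.hstack([cv2.resize(p["image"][195:285,200:310],None,fx=3.6,fy=3.6,interpolation=2),cv2.resize(q["image"][165:255,310:420],None,fx=3.6,fy=3.6,interpolation=2)])
cv2.imwrite("pics/rel.png",im[:,:,::-1])
hh=np.array([.1736,-.9848,0]);n=-.4226*hh+np.array([0,0,.9063])
for nm,c in(("cell_blue",uv(q,S)),("cell_red",(356,226))): print(nm,fit(q,nm,c,S+n*.004,n))
hsv=cv2.cvtColor(q["image"],cv2.COLOR_RGB2HSV)
for nm,m in(("blue",(hsv[...,0]>105)&(hsv[...,0]<125)&(hsv[...,1]>130)),("red",((hsv[...,0]<6)|(hsv[...,0]>174))&(hsv[...,1]>150))):
    m[:,:325]=0;m[:,368:]=0;m[:180]=0;m[260:]=0
    v,u=np.nonzero(m);w=world(q,u,v);d=w-S;a=d@hh;yc=np.median(d@Y);k=(abs(d@Y-yc)<.005)&(abs(w[:,2]-.07)<.03)
    print(nm,k.sum(),"y",yc.round(4),"z=a*h+b",np.polyfit(a[k],w[k,2],1).round(4),"h range",a[k].min().round(4),a[k].max().round(4))
E
```

```text
t 16.55 tcp h,y,z mm [-153.1   -1.1  202.1] head -259.8 F [ 0.7 -0.5 -0.3] Fh 0.6 gap 22.4 grip 0.0
cell_blue (array([ 0.7823,  0.1217, -0.0084]), np.float64(-120.0), array([-43.7,  46.7]))Traceback (most recent call last):
  File "<stdin>", line 7, in <module>
  File "m.py", line 15, in fit
    d=min(nets.outline_of(name,p),key=lambda d:np.hypot(*(np.argwhere(d["pixels"]).mean(0)[::-1]-near)))
ValueError: min() iterable argument is empty
```

View pics/rel.png

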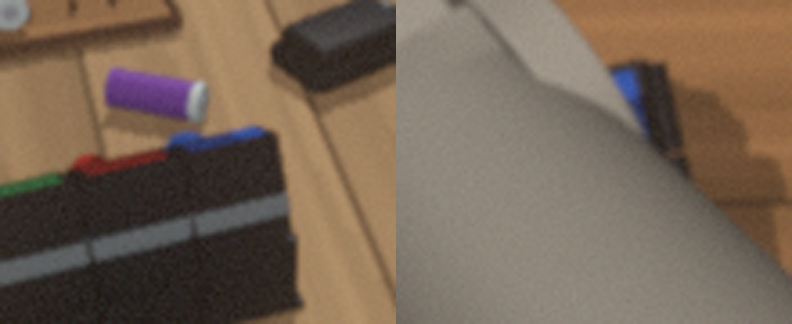

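The side view shows the blue cell's back just above the head at left-crop (190,140), much like the red one at (88,162). The arm hides it from the top camera. I'll press it down with closed fingers.

Call:
servo_tool --pt "0 -0.9 0.04 0 0" --pt "0 -0.9 0 0 0" --pt "0 -0.9 0 0 0" --pt "0 -0.9 0 0 0" --pt "0 -0.9 0 0 0" --pt "0 -0.87 0 0 0" --pt "0 0 0 0.9 0" --pt "0 0 0 0.9 0" --pt "0 0 0 0.9 0" --pt "0 0 0 0.8 0" --pt "0 0 0 0.2 0" --pt "0 0 0 0.15 0" --pt "0 0 0 0 0"

```text
t: 18.38
tool_pos: [0.6221, -0.0701, 0.0863]
tcp_rot: [2.02, 2.405, 0.0]
wrist_force: [0.3, -0.2, -0.3]
finger_gap: 0.003
grasp_force: 0.0
```

```bash
python3 -c "
from loc import *
st()"
```

```text
t 18.38 tcp h,y,z mm [11.4  0.4 86.3] head 100.0 F [ 0.3 -0.2 -0.3] Fh 0.3 gap 0.3 grip 0.0
```

Call:
servo_tool --pt "0 0.05 0 0.07 0" --pt "0 0.03 0 0.07 0" --pt "0 0 0 0.07 0" --pt "0 0 0 0 0"

```text
t: 18.88
tool_pos: [0.6215, -0.0672, 0.0794]
tcp_rot: [2.019, 2.406, 0.0]
wrist_force: [-0.4, 0.7, 2.2]
finger_gap: 0.003
grasp_force: 1.1
```

Call:
servo_tool --pt "0 0 0 0.05 0" --pt "0 0 0 0.05 0" --pt "0 0 0 0 0"

```text
t: 19.25
tool_pos: [0.6217, -0.0675, 0.0779]
tcp_rot: [2.019, 2.405, -0.0]
wrist_force: [-3.8, 0.4, 18.9]
finger_gap: 0.006
grasp_force: 8.1
```

Call:
servo_tool --pt "0 0 0 -0.3 0" --pt "0 0 0 -0.9 0" --pt "0 0 0 -1 0" --pt "0 0 0 -1 0" --pt "0 0 0 -1 0" --pt "0 -0.8 -0.5 -0.3 0" --pt "0 -0.9 -0.7 0 0" --pt "0 -0.9 -0.7 0 0" --pt "0 -0.9 -0.7 0 0" --pt "0 -0.9 -0.7 0 0" --pt "0 -0.9 -0.7 0 0" --pt "0 -0.9 -0.7 0 0" --pt "0 -0.9 -0.7 0 0" --pt "0 -0.9 -0.7 0 0" --pt "0 -0.9 -0.7 0 0" --pt "0 0 0 0 0"

```text
t: 21.25
tool_pos: [0.4647, -0.3682, 0.2108]
tcp_rot: [-2.024, -2.401, 0.002]
wrist_force: [-1.1, -0.4, -0.6]
finger_gap: 0.003
grasp_force: 0.0
```

```bash
python3 - <<'E'
from loc import *
st()
q=vision.snapshot("top")
save(q,"end",(180,110,410,280),3.4)
hsv=cv2.cvtColor(q["image"],cv2.COLOR_RGB2HSV)
for nm,m in(("blue",(hsv[...,0]>105)&(hsv[...,0]<125)&(hsv[...,1]>130)),("red",((hsv[...,0]<6)|(hsv[...,0]>174))&(hsv[...,1]>150))):
    m[:,:325]=0;m[:,366:]=0;m[:180]=0;m[260:]=0
    v,u=np.nonzero(m);w=world(q,u,v);d=w-S;a=d@h;yc=np.median(d@Y);k=(abs(d@Y-yc)<.005)&(abs(w[:,2]-.07)<.03)
    print(nm,k.sum(),"y",yc.round(4),"z=a*h+b",np.polyfit(a[k],w[k,2],1).round(4),"h range",a[k].min().round(4),a[k].max().round(4))
E
```

```text
t 21.25 tcp h,y,z mm [ 277.6 -206.4  210.8] head -260.3 F [-1.1 -0.4 -0.6] Fh 0.2 gap 0.3 grip 0.0
blue 118 y -0.0003 z=a*h+b [0.4622 0.0719] h range -0.0327 0.016
red 111 y -0.0591 z=a*h+b [0.4805 0.0716] h range -0.0333 0.0141
```

View pics/end.png

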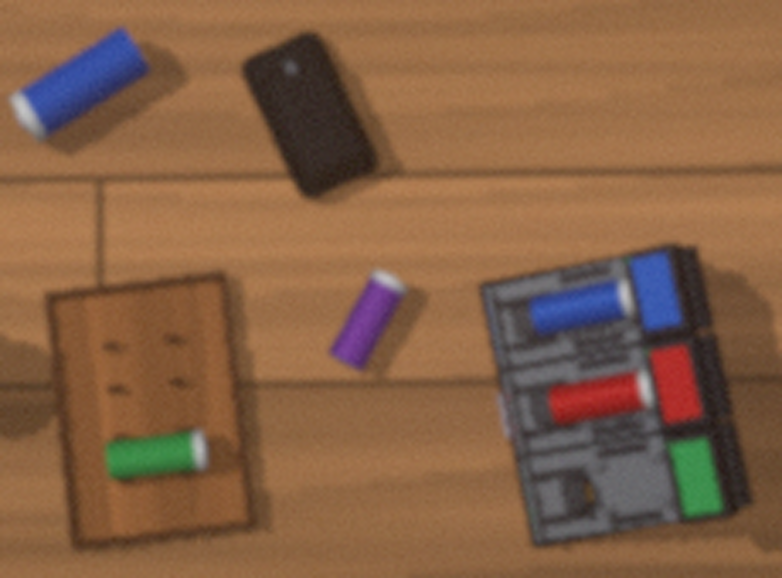

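The blue cell now lies in the blue bay at crop (580,305). Its slope, height and position match the seated red cell, and everything else is where it was. Handing in.

```bash
python3 -c "
from rig import job
print(job.finish_job())"
```

```text
the job is handed in; nothing more can be done
None
```

The blue cell is seated flat in the blue-label bay, plus end at the head and released, its slope and height matching the seated red cell; the green and red cells and the mouse looked unmoved in the last picture (the glass was outside it), and the job was handed in at about 21 s.

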